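Fit the agitator drive shaft

ROBOT

A 7-joint arm with a two-finger parallel gripper is mounted at the origin on the work surface. World frame = base frame: x ahead of the robot, y to its left, z up, the work surface at z = 0. Lengths are in m, angles in rad, forces in N, time in s.
With the tool pointing down it reaches from about 0.4 to 0.85 m from the base axis. Payload 10.4 kg.
Tool frame: the origin (TCP) lies on the centre line of the jaws, within the pads' length; the fingertips stand 11 mm ahead of it and the grasp point (between the pads) lies 8 mm behind it (tip_reach is the distance from the TCP to the fingertips, in m); z points along the fingers, y is the line along which they close (so a half turn about z gives the same grasp; the last joint's range is limited). The gripper opens to 85 mm and grips with 20 to 120 N. Pads are 22 mm wide; open, the fingers measure 114 mm over their backs; the gripper's body (76 mm by 85 mm) begins 54 mm behind the grasp point. The pads swing forward as they close: fully open they stand 13 mm farther back than shut.
Start: joints at [-1.344, 0.332, -0.065, 1.46, 0.022, 1.35, -0.088], TCP at [0.154, 0.606, 0.242] pointing down, gripper open.
Joint ranges: [-2.6, 2.6], [-0.5, 2.12], [-1.47, 1.34], [0.16, 2.42], [-1.27, 4.41], [0.06, 2.06], [-2.6, 2.6]. Speed limits (rad/s): [2.22, 2.22, 2.79, 2.79, 3.14, 3.14, 3.14].

INTERFACE

Orientations are given as a unit quaternion [x, y, z, w].
In Python, from workcell import get_obs, camera, hand_in, tip_reach gives the robot as it stands. The module is installed in compiled form; this text tells all that it offers.
- The arm moves only by the tool move_arm, never from a script. Its argument "plan" is a list of rows, each an object with "delta_pos": the shift along the tool's x, y, z in a scale on which 1.0 is 1 m, a list of three; "turn": the turn, a rotation vector about the tool's x, y, z in fractions of the full range, 1 being 180 degrees, a list of three; "fingers": the closure, from 0 (fully open) to 1 (shut). A call has 1 to 12 rows; each row is the pose to reach, as a shift and turn from the pose commanded when the call began, along the tool's axes at that moment; what a row does not reach only later rows make up. A row lasts 1/8 s, in which the tool goes at most 62.5 mm and 10.7 degrees, less where a joint would pass 70% of its speed; a pose out of reach is approached as far as the arm can. A shift or turn number past 1, either way, is cut back to 1. A call with a gripper value outside its range is refused whole. The fingers move at their own pace and stop on an object; "force" is the grip in N (left out, the last holds). Time passes only in rows, so rows that repeat a pose let the fingers close. It gives the time, the measured TCP pose, the force, the opening and the grip force at its end, in the units of the state.
- get_obs(): the state, without advancing time (a new reading comes with each control period).
- camera(name): name is "side" or "top"; returns a dict with "color" (384x512x3 uint8, red, green, blue), "range_z" (384x512 float32, m along the optical axis (not along the pixel's ray), 0 where there is no reading), "fx", "fy", "cx", "cy" (pixels), "R" (3x3) and "t" (3): a world point X has camera coordinates R X + t. Camera axes: x right, y down, z forward; pixel columns grow to the right and rows downward; lengths in m; the calibration is good to about 2 mm. A picture is of the moment at which its call begins.
- hand_in(): hands the job in; it is judged then, once.
The state is a dict: "clock": time; "joint_pos": joint angles; "joint_velocities": joint speeds; "tau": joint torques, N m; "position": TCP position; "ee_rot": TCP orientation; "ft_force": force on the tool from outside, world axes, zero at the start; "torque": the same for the moment, N m; "grip_width": opening from 0.0 (shut) to 1.0 (fully open); "grasp_force": force on a finger pad.
Only numpy, scipy, OpenCV 4.12 (cv2) and the standard library are available. Lean on these libraries where they do the work, as an engineer would, in place of code of your own. Each camera call takes 0.05 s, during which the arm holds its last target. There are 200 camera calls.

TASK

Take the red-headed drive shaft out of the white rack and lower it upright through the upper and the lower bearing of the bench agitator. Its square end then meets the spring-loaded square drive socket hidden in the housing: press lightly and turn the head until the square drops in, lower the shaft fully home so that its collar rests on the upper bearing, and let go. Be gentle, never push it against the agitator with more than about 25 N, and leave the blue-headed spare in the rack and the other glassware and tools where they are.

Things in the scene. Friction and masses are not known exactly. Their poses are not given: they have to be found in the camera images.
- shaft: Red-headed drive shaft, 160 mm long, about 0.3 kg, upright. Origin: centre of its lower end; z up the shaft. From there up: 0-16 mm a 12 mm square end, sides along its x and y, tapering over its lowest 5 mm to 7.5 mm; to 108 mm round, 18 mm (tapered at 16-20 mm); to 116 mm a collar; a 16 mm neck; 128-160 mm the head. Starts hanging in one of the rack's holes, lower end 16 mm up.
- shaft_head (a point): Centre of the red head, 144 mm above the shaft's lower end, on its axis. The head is 44 mm along the shaft's x, 18 mm along its y and 32 mm tall: grip it from above across the 18 mm. The head's long side starts within about 25 degrees of the rack's length.
- shaft_collar (a point): Centre of the underside of the shaft's dark collar (34 mm in diameter, 8 mm thick), 108 mm above the lower end. Fully home, the collar rests on the crossbar and the shaft's lower end is 26 mm above the bench.
- stand: Bench agitator, fixed: white and grey drive housing 110 mm (x) by 140 mm (y), 62 mm tall, with two 16 mm square aluminium posts at y = +-56 mm carrying a crossbar 50 (x) by 140 (y) by 12 mm, its top 134 mm above the bench. Origin: centre of its underside, z up; the vertical bore axis of bearings and socket runs through it. The drive socket is inside, out of sight.
- socket (a point): Centre of the mouth of the hidden drive socket, 40 mm above the bench, as unpressed: a 13.5 mm square hole, 20 mm deep, open below. Sprung: yields down 5 mm, pushing back with about 2 N at first and 5 N at the end, then rigid. Its angle about the bore is unknown (repeats every 90 degrees); 0.4 N m friction holds it. The square enters within about 7 degrees and slides freely.
- upper_bearing (a point): Centre of the upper bearing hole, at the top face of the crossbar (134 mm above the bench). Hole 21 mm in diameter, vertical, 12 mm deep.
- lower_bearing (a point): Centre of the lower bearing hole, at the top face of the drive housing (62 mm above the bench), directly under the upper one. Hole 21 mm in diameter, 12 mm deep.
- rack: White rack fixed to the bench, 80 by 180 mm, its top plate (60 mm wide, 12 mm thick) 124 mm above the bench; two 21 mm holes at y = +-45 mm in its frame, in which the shafts hang by their collars. Its length points roughly away from the robot. Origin: centre of its underside.
- spare: Spare shaft with a blue head, otherwise like the red one, hanging in the other hole of the rack, its top 176 mm above the bench; to be left there. Origin: centre of its lower end.
- jar: Bystander: small amber jar with white cap, 54 mm across, 50 mm tall. Origin: centre of its underside.
- beaker: Bystander: glass beaker, 72 mm across, 95 mm tall. Origin: centre of its underside.
- bottle: Bystander: clear bottle with red cap, 68 mm across, 150 mm tall. Origin: centre of its underside.
- pot: Bystander: white pot with grey lid, 62 mm across, 45 mm tall. Origin: centre of its underside.
- spatula: Bystander: spatula with a wooden handle, lying flat to the left of the work. Origin: its middle.

How it is judged:
By the outcome, as a careful person would: the job done as asked, in the order asked, and still so for the second after the job is handed in, with the robot touching nothing.
It also fails if it takes over 72 s, if anything falls off the work surface, if the arm or the gripper's body presses on something with over 40 N, if the wrist force passes 120 N, or if a joint passes its speed limit or range.

## Working session

There is one attempt and no reset: what is moved stays moved. The work goes in short steps, Python scripts to look and compute and a tool call to move; the robot and the scene stay as the last step left them, time stands still between calls to the robot, and variables do not carry over. Pictures are saved under pics/ and viewed, at most 10 in all, crops included, and the job is handed in when it is done.

Besides the shell and the picture viewer there is one more tool, called after ">>>" by a JSON object that holds its "api" and its "payload". move_arm: Moves the arm, as the interface text tells. Its arguments: {"type":"object","properties":{"plan":{"type":"array","items":{"type":"object","properties":{"delta_pos":{"type":"array","items":{"type":"number"}},"turn":{"type":"array","items":{"type":"number"}},"fingers":{"type":"number"}}}},"force":{"type":"number"}},"required":["plan"]}

```bash
mkdir -p pics; cat > h.py <<'E'
import numpy as np, cv2
from workcell import *
def cam(n,save=None):
    c=camera(n)
    if save: cv2.imwrite('pics/'+save+'.png',c['color'][:,:,::-1])
    return c
def pts(c):
    z=c['range_z'];v,u=np.mgrid[:z.shape[0],:z.shape[1]]
    P=np.stack([(u-c['cx'])/c['fx']*z,(v-c['cy'])/c['fy']*z,z],-1)-np.array(c['t'])
    W=P@np.array(c['R']); W[z==0]=np.nan
    return W
def ray(c,u,v,h):
    R=np.array(c['R']);o=-R.T@np.array(c['t']);d=R.T@np.array([(u-c['cx'])/c['fx'],(v-c['cy'])/c['fy'],1])
    return o+d*(h-o[2])/d[2]
E
python3 - <<'E'
from h import *
a=cam('top','t1');b=cam('side','s1')
for c in(a,b): print(c['fx'],-np.array(c['R']).T@c['t'],np.array(c['R'])[2])
o=get_obs();print({k:np.round(v,3) for k,v in o.items()},tip_reach)
cv2.imwrite('pics/both.png',cv2.resize(np.hstack([a['color'],b['color']])[:,:,::-1],(800,300)))
E
```

```text
492.26904202706 [0.38244704 0.01795188 1.56176878] [ 0.14054746 -0.01047853 -0.99001849]
465.37218542883977 [ 0.2450777  -0.93974829  1.1094244 ] [ 0.23359073  0.6699768  -0.70467472]
{'clock': np.float64(0.1), 'joint_pos': array([-1.344,  0.333, -0.065,  1.461,  0.022,  1.35 , -0.089]), 'joint_velocities': array([-0.001, -0.001, -0.001, -0.001,  0.   ,  0.   , -0.001]), 'tau': array([ 2.0000e-03, -6.2675e+01,  4.9000e-02, -3.9242e+01,  1.6000e-02,
        7.0000e-03, -0.0000e+00]), 'position': array([0.154, 0.605, 0.242]), 'ee_rot': array([ 0.125,  0.992, -0.001, -0.   ]), 'ft_force': array([ 0.658,  0.278, -0.398]), 'torque': array([-0.002,  0.03 ,  0.014]), 'grasp_force': np.float64(0.0), 'grip_width': np.float64(0.997)} 0.011
```

View pics/t1.png

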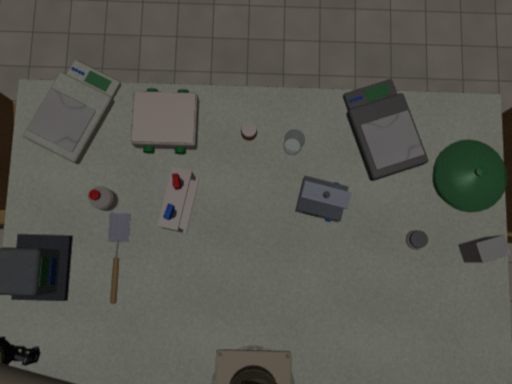

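View pics/s1.png

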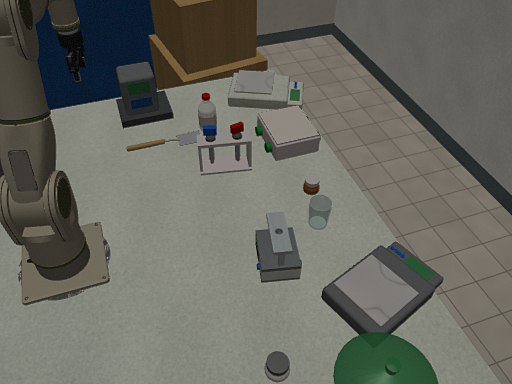

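The top view shows the red head at (176,181), the blue head at (169,211), and the agitator with its dark bore at (326,195). The side view shows red at (237,128) and the bore at about (279,233). Next I'll measure these.

```bash
cat > m.py <<'E'
from h import *
def mask(c,col):
    h=cv2.cvtColor(c['color'],cv2.COLOR_RGB2HSV)
    if col=='red': return ((h[...,0]<8)|(h[...,0]>172))&(h[...,1]>150)&(h[...,2]>60)
    return (h[...,0]>105)&(h[...,0]<128)&(h[...,1]>150)&(h[...,2]>50)
def tri(A):
    M=0;b=0
    for c,u,v in A:
        R=np.array(c['R']);o=-R.T@np.array(c['t']);d=R.T@np.array([(u-c['cx'])/c['fx'],(v-c['cy'])/c['fy'],1]);d/=np.linalg.norm(d)
        Q=np.eye(3)-np.outer(d,d);M=M+Q;b=b+Q@o
    return np.linalg.solve(M,b)
E
python3 - <<'E'
from m import *
a=cam('top');b=cam('side')
boxes={'top':(160,165,200,225),'side':(195,115,250,142)}
for col in('red','blue'):
    for n,c in(('top',a),('side',b)):
        m=mask(c,col);x0,y0,x1,y1=boxes[n];k=np.zeros_like(m);k[y0:y1,x0:x1]=1
        m&=k; W=pts(c)[m]; v,u=np.nonzero(m)
        top=W[W[:,2]>np.nanmax(W[:,2])-.012]
        print(col,n,m.sum(),u.mean(),v.mean(),'pts top mean',top.mean(0),'max',np.nanpercentile(W[:,2],[50,95]),cv2.minAreaRect((top[:,:2]*1000).astype(np.float32)))
# planes
for n,c in(('top',a),('side',b)):
    W=pts(c)
    for nm,(x,y),(lo,hi) in(('bar',(.62,-.15),(.125,.145)),('rack',(.6,.27),(.115,.130))):
        m=(W[...,2]>lo)&(W[...,2]<hi)&(abs(W[...,0]-x)<.15)&(abs(W[...,1]-y)<.15)
        nn,l,s,ce=cv2.connectedComponentsWithStats(m.astype(np.uint8))
        i=1+s[1:,4].argmax();mm=l==i
        P=W[mm];print(n,nm,s[i],np.median(P,0),cv2.minAreaRect((P[:,:2]*1000).astype(np.float32)))
    cr=c['color'][165:235,150:360] if n=='top' else c['color'][105:285,190:320]
    cv2.imwrite(f'pics/z{n}.png',cv2.resize(cr[:,:,::-1],None,fx=3.8 if n=='top' else 3.3,fy=3.8 if n=='top' else 3.3,interpolation=cv2.INTER_CUBIC))
A=cv2.imread('pics/ztop.png');B=cv2.imread('pics/zside.png');print(A.shape,B.shape)
E
```

```text
red top 77 175.5974025974026 180.72727272727272 pts top mean [0.60526312 0.23776803 0.17516572] max [0.17343869 0.18067902] ((605.0743408203125, 237.70997619628906), (38.725807189941406, 14.819894790649414), 5.857261657714844)
red side 84 236.01190476190476 127.33333333333333 pts top mean [0.60519662 0.23572676 0.17536976] max [0.170787   0.17866786] ((605.6178588867188, 235.471435546875), (41.27372741699219, 19.28900909423828), 14.27947998046875)
blue top 76 168.28947368421052 211.32894736842104 pts top mean [0.51659482 0.25416115 0.17532648] max [0.17403591 0.17857271] ((516.7733764648438, 254.29859924316406), (14.422906875610352, 38.2651252746582), 71.46324920654297)
blue side 119 209.2436974789916 130.25210084033614 pts top mean [0.51681394 0.25164058 0.17469097] max [0.16630729 0.17712902] ((516.67578125, 251.53665161132812), (20.82639503479004, 40.02450180053711), 72.41624450683594)
top bar [301 181  50  28 776] [ 0.58326898 -0.19807211  0.13198939] ((583.6008911132812, -198.4150848388672), (140.803466796875, 50.892372131347656), 76.79212951660156)
top rack [158 167  34  63 963] [0.56151411 0.24340365 0.12243629] ((562.1416015625, 246.88906860351562), (61.91850662231445, 179.96945190429688), 79.41064453125)
side bar [266 212  27  43 761] [ 0.58331122 -0.2078567   0.13337337] ((584.76708984375, -200.12823486328125), (144.37554931640625, 50.926109313964844), 77.28793334960938)
side rack [197 130  55  18 587] [0.56205172 0.23500176 0.12320403] ((562.9822998046875, 246.19808959960938), (70.87527465820312, 179.6592559814453), 78.8515396118164)
(266, 798, 3) (594, 429, 3)
```

View pics/ztop.png

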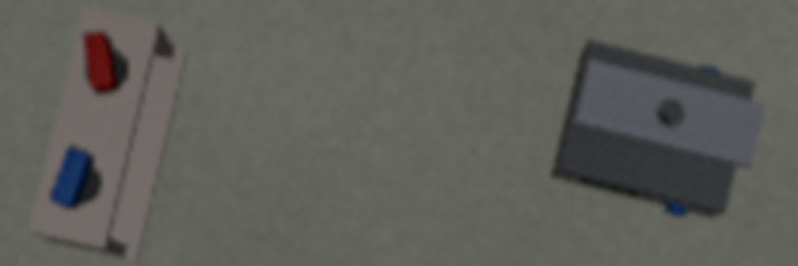

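View pics/zside.png

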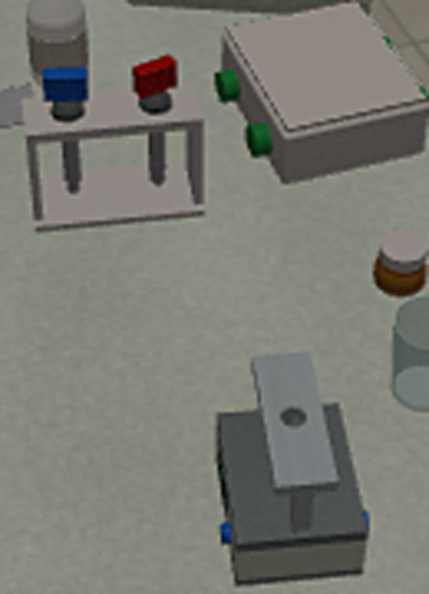

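The zoomed views show the bore at top (326.6,194.2) and side (278.8,231.1). The head's long side points up and slightly to the left. Next I'll refine the bore position and head yaw.

```bash
python3 - <<'E'
from m import *
cs={'top':cam('top'),'side':cam('side')}
seed={'top':(326.6,194.2),'side':(278.8,231.1)}
A=[]
for n,c in cs.items():
    g=cv2.cvtColor(c['color'],cv2.COLOR_RGB2GRAY).astype(float);u0,v0=seed[n]
    v,u=np.mgrid[int(v0)-5:int(v0)+6,int(u0)-5:int(u0)+6];p=g[int(v0)-5:int(v0)+6,int(u0)-5:int(u0)+6]
    w=np.clip(np.median(p)-12-p,0,None)*(np.hypot(u-u0,v-v0)<6)
    uc,vc=(w*u).sum()/w.sum(),(w*v).sum()/w.sum();A.append((c,uc,vc))
    print(n,uc,vc,ray(c,uc,vc,.134),ray(c,uc,vc,.131))
print('tri bore',tri(A))
B=[]
for n,c in cs.items():
    m=mask(c,'red');x0,y0,x1,y1={'top':(160,165,200,225),'side':(195,115,250,142)}[n]
    k=np.zeros_like(m);k[y0:y1,x0:x1]=1;m&=k;v,u=np.nonzero(m);B.append((c,u.mean(),v.mean()))
    P=np.array([ray(c,x,y,.17)[:2] for x,y in zip(u,v)]);e,V=np.linalg.eigh(np.cov(P.T));d=V[:,1]*np.sign(V[0,1])
    W=pts(c)[m];W=W[W[:,2]>.168][:,:2];e2,V2=np.linalg.eigh(np.cov(W.T));d2=V2[:,1]*np.sign(V2[0,1])
    print(n,'yaw',np.degrees(np.arctan2(d[1],d[0])),np.degrees(np.arctan2(d2[1],d2[0])),len(W),W.mean(0),P.mean(0))
print('tri head',tri(B))
E
```

```text
top 325.7481804949054 194.55021834061137 [ 0.58243823 -0.19745394  0.134     ] [ 0.58285845 -0.19790654  0.131     ]
side 278.38709677419354 230.80779569892474 [ 0.58437799 -0.19886074  0.134     ] [ 0.58542154 -0.19658207  0.131     ]
tri bore [ 0.58366815 -0.19789226  0.13285648]
top yaw 12.20401338898795 12.196909343286944 73 [0.60454743 0.23732506] [0.60532508 0.23813776]
side yaw 59.414367666870106 13.362916649568886 43 [0.60475141 0.2359087 ] [0.60297567 0.2294458 ]
tri head [0.60632804 0.23948179 0.16182499]
```

Units first: turns go in shares of 180 degrees. So 2.16 rad / 3.1416 = 0.6875.

>>> {"api": "move_arm", "payload": {"plan": [{"delta_pos":[-0.06,-0.028,0],"turn":[0,0,0.0573],"fingers":0},{"delta_pos":[-0.12,-0.055,0],"turn":[0,0,0.1146],"fingers":0},{"delta_pos":[-0.17,-0.08,0],"turn":[0,0,0.1719],"fingers":0},{"delta_pos":[-0.22,-0.105,0],"turn":[0,0,0.2292],"fingers":0},{"delta_pos":[-0.27,-0.13,0],"turn":[0,0,0.2865],"fingers":0},{"delta_pos":[-0.32,-0.15,0],"turn":[0,0,0.3438],"fingers":0},{"delta_pos":[-0.37,-0.175,0],"turn":[0,0,0.4011],"fingers":0},{"delta_pos":[-0.42,-0.195,0],"turn":[0,0,0.4584],"fingers":0},{"delta_pos":[-0.46,-0.215,0],"turn":[0,0,0.5157],"fingers":0},{"delta_pos":[-0.5,-0.23,0],"turn":[0,0,0.573],"fingers":0},{"delta_pos":[-0.5285,-0.2444,0],"turn":[0,0,0.6303],"fingers":0},{"delta_pos":[-0.5285,-0.2444,0],"turn":[0,0,0.6875],"fingers":0}]}}

```text
clock: 1.8
position: [0.6079, 0.235, 0.2421]
ee_rot: [0.936, 0.353, -0.0, 0.001]
ft_force: [-0.3, 1.6, -0.5]
grip_width: 1.002
grasp_force: 0.0
```

```bash
cat >> h.py <<'E'
from scipy.spatial.transform import Rotation as Ro
def go(p,yawy=None):
    o=get_obs();R=Ro.from_quat(o['ee_rot']);M=R.as_matrix()
    y=np.degrees(np.arctan2(M[1,1],M[0,1]))
    print('yawY',round(y,2),'tilt',np.round(M[:2,2],4),'pos',np.round(o['position'],4),'d',np.round(M.T@(np.array(p)-o['position']),4))
    if yawy is not None: print('turn z',round(np.radians((y-yawy+180)%360-180),4))
    print('f',np.round(o['ft_force'],2),'t',np.round(o['torque'],3),'j',np.round(o['joint_pos'],2),'gw',o['grip_width'],o['clock'])
E
python3 -c "
from h import *
go([.6053,.2373,.242],-77.5)"
```

```text
yawY -48.67 tilt [ 0.0006 -0.0017] pos [0.6079 0.235  0.2421] d [-0.0004 -0.0035  0.0001]
turn z 0.5033
f [-0.35  1.56 -0.48] t [ 0.061  0.042 -0.013] j [-0.82  0.42  0.52  1.41 -0.21  1.37 -1.14] gw 1.0022590017718622 1.8
```

Scaled: 0.503 rad / 3.1416 = 0.1601.

>>> {"api": "move_arm", "payload": {"plan": [{"delta_pos":[0,0,0],"turn":[0,0,0.0573],"fingers":0},{"delta_pos":[0,0,0],"turn":[0,0,0.1146],"fingers":0},{"delta_pos":[0,0,0],"turn":[0,0,0.1601],"fingers":0},{"delta_pos":[0,0,0],"turn":[0,0,0.1601],"fingers":0},{"delta_pos":[0,0,0],"turn":[0,0,0.1601],"fingers":0}]}}

```text
clock: 2.42
position: [0.6061, 0.2382, 0.2423]
ee_rot: [0.993, 0.116, -0.0, -0.0]
ft_force: [0.0, 0.1, 0.6]
grip_width: 1.0
grasp_force: 0.0
```

```bash
python3 -c "
from h import *
go([.6053,.2373,.154],-77.5)"
```

```text
yawY -76.7 tilt [-0.0001  0.    ] pos [0.6061 0.2382 0.2423] d [-0.001   0.0007  0.0883]
turn z 0.014
f [0.04 0.15 0.62] t [ 0.066 -0.021  0.02 ] j [-0.89  0.43  0.61  1.41 -0.25  1.37 -1.61] gw 0.99954838553648 2.425
```

Scaled: 0.014 rad / 3.1416 = 0.0045.

>>> {"api": "move_arm", "payload": {"plan": [{"delta_pos":[-0.001,0.0007,0.04],"turn":[0,0,0.0045],"fingers":0},{"delta_pos":[-0.001,0.0007,0.07],"turn":[0,0,0.0045],"fingers":0},{"delta_pos":[-0.001,0.0007,0.088],"turn":[0,0,0.0045],"fingers":0},{"delta_pos":[-0.001,0.0007,0.088],"turn":[0,0,0.0045],"fingers":0.3},{"delta_pos":[-0.001,0.0007,0.088],"turn":[0,0,0.0045],"fingers":0.6},{"delta_pos":[-0.001,0.0007,0.088],"turn":[0,0,0.0045],"fingers":0.7},{"delta_pos":[-0.001,0.0007,0.088],"turn":[0,0,0.0045],"fingers":0.8},{"delta_pos":[-0.001,0.0007,0.088],"turn":[0,0,0.0045],"fingers":1},{"delta_pos":[-0.001,0.0007,0.088],"turn":[0,0,0.0045],"fingers":1},{"delta_pos":[-0.001,0.0007,0.088],"turn":[0,0,0.0045],"fingers":1}], "force": 50}}

```text
clock: 3.68
position: [0.6058, 0.2375, 0.1553]
ee_rot: [0.994, 0.107, 0.001, -0.0]
ft_force: [-1.1, 0.1, 6.4]
grip_width: 0.201
grasp_force: 49.2
```

```bash
python3 -c "
from h import *
go([.6053,.2373,.304],-77.5)"
```

```text
yawY -77.68 tilt [0.0012 0.0009] pos [0.6058 0.2375 0.1553] d [-0.0003  0.     -0.1487]
turn z -0.0032
f [-1.08  0.1   6.36] t [-0.073  0.219 -0.006] j [-0.88  0.49  0.59  1.52 -0.28  1.21 -1.6 ] gw 0.20148651009226065 3.675
```

>>> {"api": "move_arm", "payload": {"plan": [{"delta_pos":[0,0,-0.01],"fingers":1},{"delta_pos":[0,0,-0.03],"fingers":1},{"delta_pos":[0,0,-0.06],"fingers":1},{"delta_pos":[0,0,-0.09],"fingers":1},{"delta_pos":[0,0,-0.12],"fingers":1},{"delta_pos":[0,0,-0.145],"fingers":1},{"delta_pos":[0,0,-0.155],"fingers":1},{"delta_pos":[0,0,-0.155],"fingers":1},{"delta_pos":[0,0,-0.155],"fingers":1}], "force": 60}}

```text
validation failed for argument at $.pl...
```

```bash
python3 -c "
from h import *
go([.5835,-.1985,.310],-77.5)
a=cam('top','t2');b=cam('side','s2')
cv2.imwrite('pics/s2z.png',cv2.resize(b['color'][40:200,160:300,::-1],None,fx=3.7,fy=3.7,interpolation=cv2.INTER_CUBIC))"
```

```text
yawY -77.68 tilt [0.0012 0.0009] pos [0.6058 0.2375 0.1553] d [-0.1146  0.4211 -0.1551]
turn z -0.0032
f [-1.08  0.1   6.36] t [-0.073  0.219 -0.006] j [-0.88  0.49  0.59  1.52 -0.28  1.21 -1.6 ] gw 0.20148651009226065 3.675
```

View pics/s2z.png

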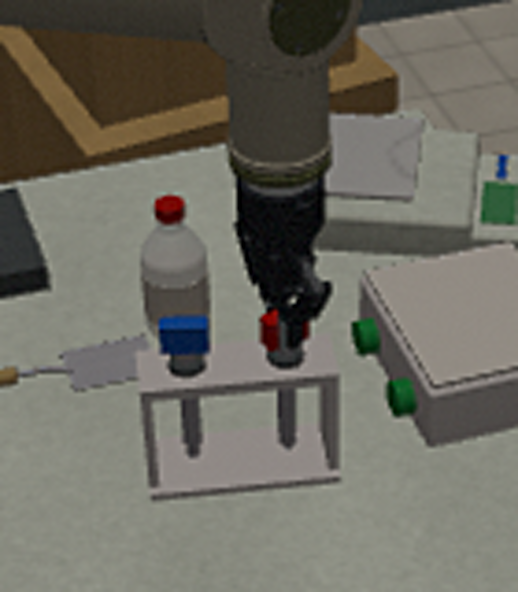

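The turn key is required, so the lift was refused. The picture shows the gripper holding the red head, still in the rack, with the head at (285,330) in the crop. I'll repeat the lift with turn included.

>>> {"api": "move_arm", "payload": {"plan": [{"delta_pos":[0,0,-0.01],"turn":[0,0,0],"fingers":1},{"delta_pos":[0,0,-0.03],"turn":[0,0,0],"fingers":1},{"delta_pos":[0,0,-0.06],"turn":[0,0,0],"fingers":1},{"delta_pos":[0,0,-0.09],"turn":[0,0,0],"fingers":1},{"delta_pos":[0,0,-0.12],"turn":[0,0,0],"fingers":1},{"delta_pos":[0,0,-0.145],"turn":[0,0,0],"fingers":1},{"delta_pos":[0,0,-0.155],"turn":[0,0,0],"fingers":1},{"delta_pos":[0,0,-0.155],"turn":[0,0,0],"fingers":1},{"delta_pos":[0,0,-0.155],"turn":[0,0,0],"fingers":1}], "force": 60}}

```text
clock: 4.9
position: [0.6049, 0.2372, 0.3081]
ee_rot: [0.994, 0.107, -0.001, 0.0]
ft_force: [-0.8, 1.0, -2.8]
grip_width: 0.202
grasp_force: 59.0
```

```bash
python3 -c "
from h import *
go([.5835,-.1985,.310],-77.5)
a=cam('top','t3');b=cam('side','s3')
cv2.imwrite('pics/s3z.png',cv2.resize(b['color'][40:200,160:300,::-1],None,fx=3.7,fy=3.7,interpolation=cv2.INTER_CUBIC))"
```

```text
yawY -77.69 tilt [-0.0016 -0.0007] pos [0.6049 0.2372 0.3081] d [-0.1138  0.4211 -0.0015]
turn z -0.0033
f [-0.78  1.01 -2.76] t [ 0.04   0.045 -0.009] j [-0.89  0.41  0.63  1.31 -0.23  1.5  -1.64] gw 0.2017859863148646 4.9
```

View pics/s3z.png

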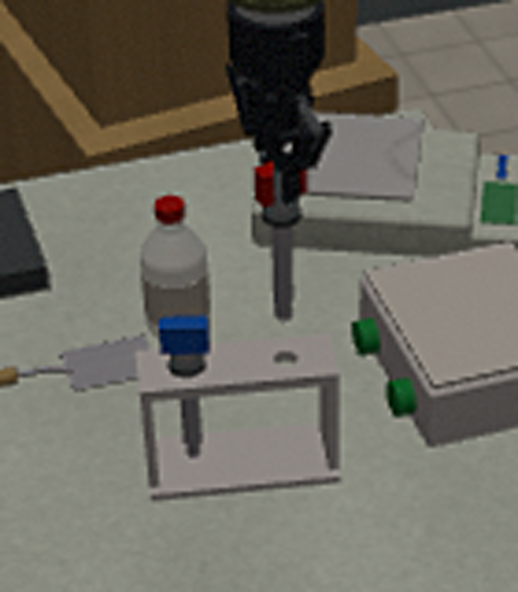

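>>> {"api": "move_arm", "payload": {"plan": [{"delta_pos":[-0.006,0.02,0],"turn":[0,0,0],"fingers":1},{"delta_pos":[-0.016,0.06,0],"turn":[0,0,0],"fingers":1},{"delta_pos":[-0.03,0.11,0],"turn":[0,0,0],"fingers":1},{"delta_pos":[-0.043,0.16,0],"turn":[0,0,0],"fingers":1},{"delta_pos":[-0.057,0.21,0],"turn":[0,0,0],"fingers":1},{"delta_pos":[-0.07,0.26,0],"turn":[0,0,0],"fingers":1},{"delta_pos":[-0.084,0.31,0],"turn":[0,0,0],"fingers":1},{"delta_pos":[-0.097,0.36,0],"turn":[0,0,0],"fingers":1},{"delta_pos":[-0.108,0.4,0],"turn":[0,0,0],"fingers":1},{"delta_pos":[-0.1138,0.4211,0],"turn":[0,0,0],"fingers":1},{"delta_pos":[-0.1138,0.4211,0],"turn":[0,0,0],"fingers":1},{"delta_pos":[-0.1138,0.4211,0],"turn":[0,0,0],"fingers":1}]}}

```text
clock: 6.5
position: [0.5837, -0.198, 0.309]
ee_rot: [0.994, 0.107, -0.0, -0.0]
ft_force: [-0.0, 1.2, -3.0]
grip_width: 0.201
grasp_force: 59.1
```

```bash
python3 -c "
from h import *
go([.5835,-.1985,.275],-77.5)
b=cam('side','s4');a=cam('top','t4')
W=pts(b);g=b['color'].astype(int)
m=(W[...,2]>.17)&(W[...,2]<.26)&(abs(W[...,0]-.5835)<.03)&(abs(W[...,1]+.1985)<.03)
v,u=np.nonzero(m);print(m.sum())
for r in np.unique(v):
    k=v==r;P=W[r,u[k]];print(r,u[k].min(),u[k].max(),np.round(np.median(P,0),4))
cv2.imwrite('pics/s4z.png',np.hstack([cv2.resize(c[:,:,::-1],(400,533),interpolation=cv2.INTER_CUBIC) for c in (b['color'][130:290,220:340],a['color'][130:250,280:370])]))"
```

```text
yawY -77.68 tilt [-0.0003  0.0007] pos [ 0.5837 -0.198   0.309 ] d [-0.0003  0.0005  0.034 ]
turn z -0.0031
f [-0.04  1.2  -3.  ] t [ 0.001 -0.055  0.001] j [-0.35  0.35  0.81  1.41 -0.25  1.48 -0.91] gw 0.20063344541373934 6.5
146
199 284 284 [ 0.5922 -0.2024  0.2598]
200 278 284 [ 0.5847 -0.2011  0.2575]
201 277 284 [ 0.5806 -0.2033  0.2582]
202 277 283 [ 0.581  -0.2039  0.2543]
203 277 283 [ 0.5811 -0.2041  0.2492]
204 277 283 [ 0.5816 -0.2027  0.2462]
205 277 283 [ 0.5821 -0.2044  0.2429]
206 277 283 [ 0.5812 -0.2044  0.2406]
207 277 283 [ 0.5812 -0.2055  0.2342]
208 277 283 [ 0.5825 -0.2047  0.2306]
209 277 283 [ 0.5821 -0.2026  0.2265]
210 277 283 [ 0.5816 -0.2043  0.225 ]
211 277 283 [ 0.5823 -0.2042  0.2181]
212 277 283 [ 0.5814 -0.2044  0.2162]
213 277 283 [ 0.5815 -0.2038  0.2099]
214 277 282 [ 0.5815 -0.2048  0.209 ]
215 277 282 [ 0.5817 -0.2038  0.205 ]
216 277 282 [ 0.5818 -0.2046  0.202 ]
217 277 282 [ 0.582  -0.204   0.1962]
218 277 282 [ 0.5818 -0.2048  0.1931]
219 277 282 [ 0.5826 -0.204   0.1889]
220 277 282 [ 0.5836 -0.2032  0.1822]
221 277 282 [ 0.5833 -0.2022  0.1787]
222 278 281 [ 0.5828 -0.2037  0.1766]
223 279 279 [ 0.5829 -0.2026  0.1711]
```

View pics/s4z.png

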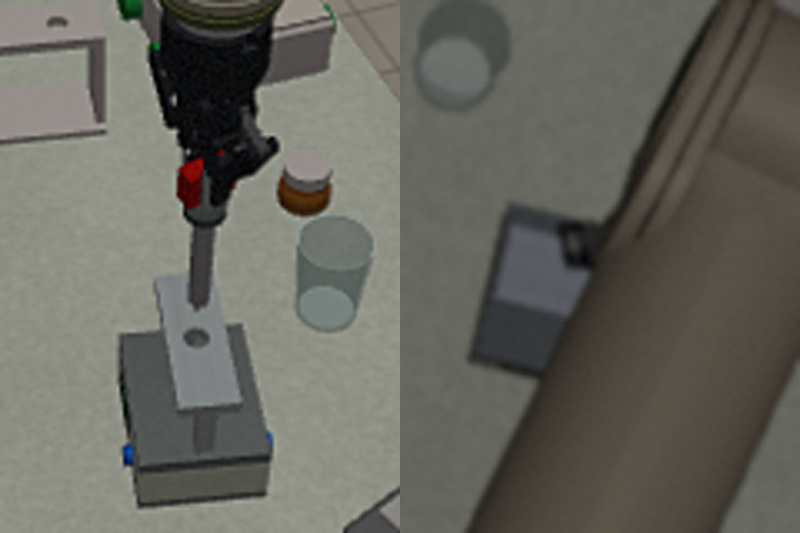

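The side crop shows the shaft upright above the bore, with its tip at (200,305) and the hole at (197,338). I'll compare the axis line with the hole at subpixel level.

```bash
python3 - <<'E'
from h import *
N=4;gs=0
for _ in range(N):
    c=cam('side');gs=gs+cv2.cvtColor(c['color'],cv2.COLOR_RGB2GRAY).astype(float)/N
print(np.round(gs[208,270:292]),np.round(gs[231,266:292]))
R=np.array(c['R']);t=np.array(c['t'])
def pr(X): q=R@X+t; return c['cx']+c['fx']*q[0]/q[2],c['cy']+c['fy']*q[1]/q[2]
for z in(.25,.19,.134): print(z,pr(np.array([.5837,-.198,z])))
print(pr(np.array([.5847,-.198,.134])),pr(np.array([.5837,-.197,.134])))
pts_=[]
for r in range(204,219):
    row=gs[r,266:294];bg=np.r_[row[:8],row[-7:]];
    gr=np.abs(np.diff(row));
    g1=gr[8:14];g2=gr[14:20];x=np.arange(28)+266.5
    pts_.append((r,(g1@x[8:14]/g1.sum()+g2@x[14:20]/g2.sum())/2))
p=np.array(pts_);f=np.polyfit(p[:,0],p[:,1],1);print(p[:,1].round(2),np.polyval(f,[208,231]))
for r in range(228,235):
    row=gs[r,271:287];x=np.arange(271,287);w=np.clip(np.percentile(row,60)-10-row,0,None);print(r,(w@x)/max(w.sum(),1e-9),w.sum())
E
```

```text
[139. 140. 142. 141. 144. 150. 148.  43.  55.  58.  61.  60.  54.  79.
 154. 144. 142. 143. 142. 138. 140. 142.] [ 80.  80.  77.  90. 138. 133. 130. 130. 126.  68.  62.  66.  68.  79.
  70.  59.  72. 132. 132. 130. 132. 132. 106.  78.  82.  80.]
0.25 (np.float64(280.0444271298522), np.float64(201.28766652441584))
0.19 (np.float64(278.97318245444296), np.float64(216.9589315423115))
0.134 (np.float64(278.0380426968416), np.float64(230.63911433019075))
(np.float64(278.3809046892641), np.float64(230.54645732550114)) (np.float64(277.9028361530773), np.float64(230.37034998095885))
[280.15 280.13 280.1  279.94 279.95 279.97 279.95 279.9  279.86 279.81
 279.76 279.71 279.45 279.47 279.51] [279.98926113 278.87312681]
228 278.27615062761504 59.75
229 278.39441535776615 286.5
230 278.355198019802 404.0
231 278.4499100179964 416.75
232 278.4395132426628 349.25
233 278.3676633444075 225.75
234 278.79411764705884 25.5
```

>>> {"api": "move_arm", "payload": {"plan": [{"delta_pos":[-0.0001,0.0002,0.02],"turn":[0,0,0],"fingers":1},{"delta_pos":[-0.0001,0.0002,0.03],"turn":[0,0,0],"fingers":1},{"delta_pos":[-0.0001,0.0002,0.036],"turn":[0,0,0],"fingers":1},{"delta_pos":[-0.0001,0.0002,0.041],"turn":[0,0,0],"fingers":1},{"delta_pos":[-0.0001,0.0002,0.046],"turn":[0,0,0],"fingers":1},{"delta_pos":[-0.0001,0.0002,0.046],"turn":[0,0,0],"fingers":1}]}}

```text
clock: 7.55
position: [0.5838, -0.1986, 0.263]
ee_rot: [0.994, 0.107, -0.0, -0.0]
ft_force: [0.4, 0.8, -3.1]
grip_width: 0.204
grasp_force: 58.9
```

```bash
python3 -c "
from h import *
go([.5835,-.1985,.275],-77.5)"
```

```text
yawY -77.69 tilt [-0.0003  0.0002] pos [ 0.5838 -0.1986  0.263 ] d [-0.0003 -0.0001 -0.012 ]
turn z -0.0033
f [ 0.44  0.75 -3.1 ] t [ 0.026  0.026 -0.02 ] j [-0.35  0.37  0.8   1.49 -0.27  1.39 -0.9 ] gw 0.203637742765819 7.55
```

>>> {"api": "move_arm", "payload": {"plan": [{"delta_pos":[0,0,0.005],"turn":[0,0,0],"fingers":1},{"delta_pos":[0,0,0.009],"turn":[0,0,0],"fingers":1},{"delta_pos":[0,0,0.013],"turn":[0,0,0],"fingers":1},{"delta_pos":[0,0,0.017],"turn":[0,0,0],"fingers":1},{"delta_pos":[0,0,0.02],"turn":[0,0,0],"fingers":1},{"delta_pos":[0,0,0.02],"turn":[0,0,0],"fingers":1}]}}

```text
clock: 8.3
position: [0.5838, -0.1986, 0.243]
ee_rot: [0.994, 0.107, -0.0, -0.0]
ft_force: [0.0, -1.0, -3.1]
grip_width: 0.202
grasp_force: 59.0
```

>>> {"api": "move_arm", "payload": {"plan": [{"delta_pos":[0,0,0.006],"turn":[0,0,0],"fingers":1},{"delta_pos":[0,0,0.012],"turn":[0,0,0],"fingers":1},{"delta_pos":[0,0,0.018],"turn":[0,0,0],"fingers":1},{"delta_pos":[0,0,0.024],"turn":[0,0,0],"fingers":1},{"delta_pos":[0,0,0.03],"turn":[0,0,0],"fingers":1},{"delta_pos":[0,0,0.034],"turn":[0,0,0],"fingers":1},{"delta_pos":[0,0,0.034],"turn":[0,0,0],"fingers":1}]}}

```text
clock: 9.18
position: [0.5838, -0.1986, 0.209]
ee_rot: [0.994, 0.107, -0.0, -0.0]
ft_force: [-0.3, -0.0, -3.3]
grip_width: 0.199
grasp_force: 59.0
```

```bash
python3 -c "
from h import *
go([.5835,-.1985,.209],-77.5)"
```

```text
yawY -77.69 tilt [-0.0005  0.0002] pos [ 0.5838 -0.1986  0.209 ] d [-0.0002 -0.0001 -0.    ]
turn z -0.0033
f [-0.26 -0.   -3.29] t [ 0.023  0.005 -0.024] j [-0.34  0.41  0.78  1.57 -0.29  1.29 -0.88] gw 0.19932483386556085 9.175
```

>>> {"api": "move_arm", "payload": {"plan": [{"delta_pos":[0,0,0.004],"turn":[0,0,0],"fingers":1},{"delta_pos":[0,0,0.007],"turn":[0,0,0],"fingers":1},{"delta_pos":[0,0,0.01],"turn":[0,0,0],"fingers":1},{"delta_pos":[0,0,0.013],"turn":[0,0,0],"fingers":1},{"delta_pos":[0,0,0.016],"turn":[0,0,0],"fingers":1},{"delta_pos":[0,0,0.019],"turn":[0,0,0],"fingers":1},{"delta_pos":[0,0,0.022],"turn":[0,0,0],"fingers":1},{"delta_pos":[0,0,0.025],"turn":[0,0,0],"fingers":1},{"delta_pos":[0,0,0.026],"turn":[0,0,0],"fingers":1},{"delta_pos":[0,0,0.026],"turn":[0,0,0],"fingers":1}]}}

```text
clock: 10.42
position: [0.5839, -0.1986, 0.1832]
ee_rot: [0.994, 0.107, -0.0, -0.0]
ft_force: [-0.7, -0.5, -3.2]
grip_width: 0.2
grasp_force: 59.0
```

Bottom is at about 44 mm. I'll approach the socket in 1 mm rows.

>>> {"api": "move_arm", "payload": {"plan": [{"delta_pos":[0,0,0.001],"turn":[0,0,0],"fingers":1},{"delta_pos":[0,0,0.002],"turn":[0,0,0],"fingers":1},{"delta_pos":[0,0,0.003],"turn":[0,0,0],"fingers":1},{"delta_pos":[0,0,0.004],"turn":[0,0,0],"fingers":1},{"delta_pos":[0,0,0.005],"turn":[0,0,0],"fingers":1},{"delta_pos":[0,0,0.006],"turn":[0,0,0],"fingers":1},{"delta_pos":[0,0,0.006],"turn":[0,0,0],"fingers":1}]}}

```text
clock: 11.3
position: [0.5838, -0.1987, 0.1772]
ee_rot: [0.994, 0.107, -0.0, -0.0]
ft_force: [-0.9, -0.0, -4.1]
grip_width: 0.197
grasp_force: 59.0
```

```bash
python3 -c "
from h import *
go([.5835,-.1985,.209],-77.5)"
```

```text
yawY -77.69 tilt [-0.0002  0.0001] pos [ 0.5838 -0.1987  0.1772] d [-0.0003 -0.0002 -0.0318]
turn z -0.0034
f [-0.86 -0.03 -4.08] t [-0.074  0.039 -0.021] j [-0.33  0.43  0.77  1.6  -0.31  1.23 -0.86] gw 0.1971806222584454 11.3
```

>>> {"api": "move_arm", "payload": {"plan": [{"delta_pos":[0,0,0.001],"turn":[0,0,0],"fingers":1},{"delta_pos":[0,0,0.002],"turn":[0,0,0],"fingers":1},{"delta_pos":[0,0,0.003],"turn":[0,0,0],"fingers":1},{"delta_pos":[0,0,0.004],"turn":[0,0,0],"fingers":1},{"delta_pos":[0,0,0.004],"turn":[0,0,0],"fingers":1}]}}

```text
clock: 11.92
position: [0.5839, -0.1988, 0.1734]
ee_rot: [0.994, 0.107, 0.0, 0.0]
ft_force: [0.1, -0.6, 0.1]
grip_width: 0.202
grasp_force: 59.6
```

```bash
python3 -c "
from h import *
go([.5835,-.1985,.209],-77.5)"
```

```text
yawY -77.7 tilt [ 0.0003 -0.0001] pos [ 0.5839 -0.1988  0.1734] d [-0.0004 -0.0004 -0.0356]
turn z -0.0034
f [ 0.06 -0.57  0.05] t [-0.319  0.159  0.004] j [-0.33  0.44  0.76  1.61 -0.32  1.22 -0.86] gw 0.20224221060584435 11.925
```

Scaled: -0.05 rad / 3.1416 = -0.0159.

>>> {"api": "move_arm", "payload": {"plan": [{"delta_pos":[0,0,0],"turn":[0,0,-0.0159],"fingers":1},{"delta_pos":[0,0,0],"turn":[0,0,-0.0318],"fingers":1},{"delta_pos":[0,0,0],"turn":[0,0,-0.0477],"fingers":1},{"delta_pos":[0,0,0],"turn":[0,0,-0.0637],"fingers":1},{"delta_pos":[0,0,0],"turn":[0,0,-0.0796],"fingers":1},{"delta_pos":[0,0,0],"turn":[0,0,-0.0955],"fingers":1}]}}

```text
clock: 12.68
position: [0.584, -0.199, 0.1734]
ee_rot: [0.967, 0.255, 0.0, 0.0]
ft_force: [-0.4, -0.8, -0.9]
grip_width: 0.198
grasp_force: 59.5
```

```bash
python3 -c "
from h import *
go([.5835,-.1985,.209],-77.5)"
```

```text
yawY -60.42 tilt [ 0.0005 -0.0004] pos [ 0.584  -0.199   0.1734] d [-0.0002 -0.0006 -0.0356]
turn z 0.2981
f [-0.36 -0.76 -0.88] t [-0.517 -0.039 -0.012] j [-0.29  0.42  0.7   1.61 -0.29  1.22 -0.58] gw 0.19816983713544023 12.675
```

Scaled: -0.2 rad / 3.1416 = -0.0637.

>>> {"api": "move_arm", "payload": {"plan": [{"delta_pos":[0,0,0],"turn":[0,0,-0.0159],"fingers":1},{"delta_pos":[0,0,0],"turn":[0,0,-0.0318],"fingers":1},{"delta_pos":[0,0,0],"turn":[0,0,-0.0477],"fingers":1},{"delta_pos":[0,0,0],"turn":[0,0,-0.0637],"fingers":1},{"delta_pos":[0,0,0],"turn":[0,0,-0.0637],"fingers":1}]}}

```text
clock: 13.3
position: [0.5839, -0.1987, 0.1731]
ee_rot: [0.937, 0.35, 0.0, -0.0]
ft_force: [1.0, -0.7, -3.2]
grip_width: 0.201
grasp_force: 59.2
```

```bash
python3 -c "
from h import *
go([.5835,-.1985,.209],-77.5)"
```

```text
yawY -49.07 tilt [-0.      0.0001] pos [ 0.5839 -0.1987  0.1731] d [-0.0002 -0.0004 -0.0359]
turn z 0.4962
f [ 0.96 -0.72 -3.2 ] t [-0.337 -0.148 -0.027] j [-0.26  0.41  0.67  1.6  -0.27  1.22 -0.4 ] gw 0.20082008419591804 13.3
```

>>> {"api": "move_arm", "payload": {"plan": [{"delta_pos":[0,0,0.001],"turn":[0,0,0],"fingers":1},{"delta_pos":[0,0,0.002],"turn":[0,0,0],"fingers":1},{"delta_pos":[0,0,0.003],"turn":[0,0,0],"fingers":1},{"delta_pos":[0,0,0.003],"turn":[0,0,0],"fingers":1}]}}

```text
clock: 13.8
position: [0.5839, -0.1987, 0.1702]
ee_rot: [0.937, 0.35, -0.0, 0.0]
ft_force: [0.8, -0.4, -1.6]
grip_width: 0.201
grasp_force: 59.1
```

Scaled: -0.09 rad / 3.1416 = -0.0286.

>>> {"api": "move_arm", "payload": {"plan": [{"delta_pos":[0,0,0],"turn":[0,0,-0.0095],"fingers":1},{"delta_pos":[0,0,0],"turn":[0,0,-0.0191],"fingers":1},{"delta_pos":[0,0,0],"turn":[0,0,-0.0286],"fingers":1},{"delta_pos":[0,0,0],"turn":[0,0,-0.0286],"fingers":1}]}}

```text
clock: 14.3
position: [0.5839, -0.1986, 0.1703]
ee_rot: [0.92, 0.392, 0.0, -0.0]
ft_force: [1.4, -0.6, -2.6]
grip_width: 0.204
grasp_force: 59.0
```

```bash
python3 -c "
from h import *
go([.5835,-.1985,.209],-77.5)"
```

```text
yawY -43.85 tilt [0.0001 0.0002] pos [ 0.5839 -0.1986  0.1703] d [-0.0002 -0.0004 -0.0387]
turn z 0.5872
f [ 1.42 -0.55 -2.6 ] t [-0.427 -0.337 -0.042] j [-0.25  0.41  0.65  1.61 -0.26  1.21 -0.31] gw 0.20410540397679405 14.3
```

>>> {"api": "move_arm", "payload": {"plan": [{"delta_pos":[0,0,0.001],"turn":[0,0,0],"fingers":1},{"delta_pos":[0,0,0.002],"turn":[0,0,0],"fingers":1},{"delta_pos":[0,0,0.003],"turn":[0,0,0],"fingers":1},{"delta_pos":[0,0,0.003],"turn":[0,0,0],"fingers":1}]}}

```text
clock: 14.8
position: [0.5839, -0.1986, 0.1672]
ee_rot: [0.92, 0.392, -0.0, -0.0]
ft_force: [0.8, -1.5, -3.2]
grip_width: 0.202
grasp_force: 59.1
```

```bash
python3 -c "
from h import *
go([.5835,-.1985,.209],-77.5)"
```

```text
yawY -43.89 tilt [-0.0001  0.    ] pos [ 0.5839 -0.1986  0.1672] d [-0.0001 -0.0004 -0.0418]
turn z 0.5866
f [ 0.75 -1.46 -3.22] t [-0.401 -0.347  0.01 ] j [-0.25  0.41  0.65  1.61 -0.26  1.21 -0.31] gw 0.20172754214658573 14.8
```

>>> {"api": "move_arm", "payload": {"plan": [{"delta_pos":[0,0,0.0005],"turn":[0,0,0],"fingers":1},{"delta_pos":[0,0,0.001],"turn":[0,0,0],"fingers":1},{"delta_pos":[0,0,0.0015],"turn":[0,0,0],"fingers":1},{"delta_pos":[0,0,0.0015],"turn":[0,0,0],"fingers":1}]}}

```text
clock: 15.3
position: [0.5839, -0.1986, 0.1657]
ee_rot: [0.92, 0.392, 0.0, -0.0]
ft_force: [0.6, -1.0, -2.5]
grip_width: 0.202
grasp_force: 59.2
```

>>> {"api": "move_arm", "payload": {"plan": [{"delta_pos":[0,0,0.0003],"turn":[0,0,0],"fingers":1},{"delta_pos":[0,0,0.0006],"turn":[0,0,0],"fingers":1},{"delta_pos":[0,0,0.0006],"turn":[0,0,0],"fingers":1}]}}

```text
clock: 15.68
position: [0.5839, -0.1986, 0.1653]
ee_rot: [0.92, 0.392, 0.0, -0.0]
ft_force: [-0.4, -0.7, -1.1]
grip_width: 0.202
grasp_force: 59.5
```

>>> {"api": "move_arm", "payload": {"plan": [{"delta_pos":[0,0,0.0003],"turn":[0,0,0],"fingers":1},{"delta_pos":[0,0,0.0003],"turn":[0,0,0],"fingers":0.7},{"delta_pos":[0,0,0.0003],"turn":[0,0,0],"fingers":0.4},{"delta_pos":[0,0,0.0003],"turn":[0,0,0],"fingers":0.2},{"delta_pos":[0,0,0.0003],"turn":[0,0,0],"fingers":0},{"delta_pos":[0,0,0.0003],"turn":[0,0,0],"fingers":0},{"delta_pos":[0,0,0.0003],"turn":[0,0,0],"fingers":0},{"delta_pos":[0,0,0.0003],"turn":[0,0,0],"fingers":0}], "force": 20}}

```text
clock: 16.68
position: [0.5839, -0.1987, 0.1649]
ee_rot: [0.92, 0.392, 0.0, -0.0]
ft_force: [-0.3, 0.9, 0.3]
grip_width: 1.001
grasp_force: 0.0
```

>>> {"api": "move_arm", "payload": {"plan": [{"delta_pos":[0,0,-0.01],"turn":[0,0,0],"fingers":0},{"delta_pos":[0,0,-0.03],"turn":[0,0,0],"fingers":0},{"delta_pos":[0,0,-0.06],"turn":[0,0,0],"fingers":0},{"delta_pos":[0,0,-0.09],"turn":[0,0,0],"fingers":0},{"delta_pos":[0,0,-0.12],"turn":[0,0,0],"fingers":0},{"delta_pos":[0,0,-0.15],"turn":[0,0,0],"fingers":0},{"delta_pos":[0,0,-0.15],"turn":[0,0,0],"fingers":0},{"delta_pos":[0,0,-0.15],"turn":[0,0,0],"fingers":0}]}}

```text
clock: 17.68
position: [0.5838, -0.1986, 0.3152]
ee_rot: [0.92, 0.392, 0.0, 0.0]
ft_force: [0.2, 0.0, 0.3]
grip_width: 1.0
grasp_force: 0.0
```

```bash
python3 -c "
from m import *
b=cam('side','s5');W=pts(b);m=mask(b,'red')&(abs(W[...,0]-.5838)<.05)&(abs(W[...,1]+.1987)<.05)
P=W[m];print(m.sum(),np.nanpercentile(P[:,2],[5,50,90,99]),P[P[:,2]>.178].mean(0))
cv2.imwrite('pics/s5z.png',cv2.resize(b['color'][100:290,190:350,::-1],None,fx=3.1,fy=3.1,interpolation=cv2.INTER_CUBIC))
go([.58,-.19,.3])"
```

```text
118 [0.16255844 0.18404015 0.18734551 0.18930815] [ 0.58308894 -0.20116891  0.18495734]
yawY -43.89 tilt [-0.0006  0.0003] pos [ 0.5836 -0.1986  0.3146] d [ 0.0037 -0.0085  0.0146]
f [ 0.18 -0.28  0.03] t [-0.057  0.023  0.015] j [-0.27  0.33  0.68  1.4  -0.21  1.49 -0.36] gw 1.0023258294488804 17.725
```

View pics/s5z.png

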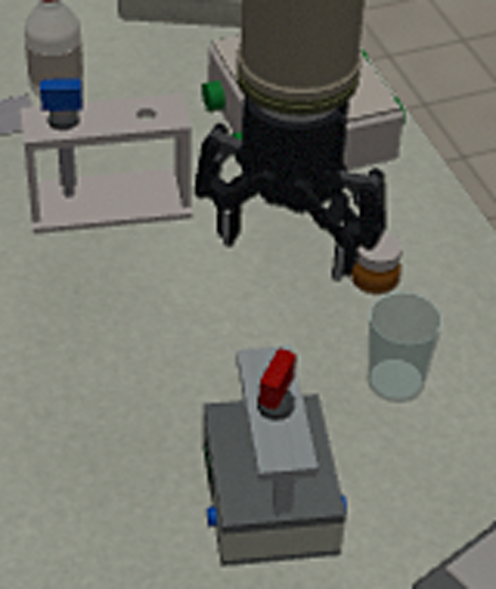

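The picture shows the collar seated on the crossbar at (275,405) with the head upright. Its top is at 0.185 m (0.186 m expected when home), and the blue spare is untouched. I'm handing it in.

```bash
python3 -c "
from workcell import *
print(hand_in())"
```

```text
the job is handed in; nothing more can be done
None
```

The red-headed shaft is fully home in the agitator: its square is in the drive socket, its collar rests on the upper bearing, and the gripper has let go; readings after each move showed contact forces under 10 N, nothing else was handled, and I handed in at about 18 s.

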